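# Shut the cutlery drawer and rack the washed plate and saucer

### The job

First push the grey cutlery drawer under the white dish rack fully shut, so that nothing drips on the clean cutlery. Then take the blue plate and the yellow saucer that lean on the rim of the steel basin and stand each one upright in a free gap of its own between the rack's wire loops, lowered gently rather than dropped until it rests on both base wires. Let go of them and leave everything else where it is.

Things in the scene. Friction and masses are not known exactly. Their poses are not given: they have to be found in the camera images.
- rack: White dish rack on a plastic housing, 200 mm (x) by 300 mm (y), fixed. Origin on the counter under its centre, z up. Two 6 mm base wires run along y at x = +-45 mm, axes 85 mm above the counter. On each stand six hairpin wire loops 22 mm wide along y, 42 mm apart from y = -105 to 105 mm, tops at 147 mm; other wires reach 88 mm. Between the loops are five 20 mm gaps, gap0 (at -y) to gap4
- gap1 (a point): Gap 1 of the rack: point midway between the two loop rows and between neighbouring loops, level with the base wires' axes (85 mm above the counter); axes as the rack's. A dish stands here in the rack's x-z plane, its axis along the rack's y, its edge dipping between the base wires: its middle is then above this point by 64 mm (blue plate) or 51 mm (saucer). Free
- gap2 (a point): Gap 2, 42 mm further along the rack's +y; as gap 1, free
- gap3 (a point): Gap 3, 42 mm further; as gap 1, free
- gap4 (a point): Gap 4, 42 mm further, nearest to the drawer's front; as gap 1, free
- drawer (a joint): Grey plastic cutlery drawer with two forks and a spoon in the rack's housing, sliding out along the rack's +y; value = how far it is out in m: 0 is fully shut (a stop), starts 0.05 to 0.09 out. About 2 N slides it; it stays where it is left
- drawer_front (a point): Middle of the outer edge of the drawer's pull lip, 53 mm above the counter; moves with the drawer. The lip is 100 mm long (rack's x), 10 mm high and stands 14 mm out from the front panel, which is 196 mm wide and reaches from 7 to 59 mm above the counter. Push towards the rack's -y; when shut this point is 176 mm from the rack's origin along y
- basin: Small steel basin, fixed: 250 mm (x) by 220 mm (y) with rounded corners, 3 mm walls, floor 4 mm thick, round rim bead 8 mm thick with its axis 72 mm above the counter. Origin on the counter under its centre, z up; carrying handle on its +x side
- plate: Blue plate: stoneware disc 150 mm across, 10 mm thick, rounded rim, about 270 g. Origin at its middle, z along its axis (out of the eating side); x and y lie in its plane, any way round. Starts leaning about 38 degrees from vertical over the basin's -x wall (towards the robot): lower edge on the basin's floor, upper edge about 60 mm past the rim (along the disc), eating side up, facing into the basin
- saucer: Yellow saucer: stoneware disc 130 mm across, 10 mm thick, rounded rim, about 190 g. Origin at its middle, z along its axis (out of the eating side); x and y lie in its plane, any way round. Starts leaning about 38 degrees from vertical over the basin's -y wall (towards the rack): lower edge on the basin's floor, upper edge about 40 mm past the rim (along the disc), eating side up, facing into the basin
- racked_plate: Terracotta plate, 150 mm across, 10 mm thick, already standing in gap 0 of the rack (the end away from the drawer). Origin at its middle, z along its axis. To be left there
- green_bottle: Green glass bottle with white cap, 72 mm across, 210 mm tall, standing; origin at the centre of its underside. Leave alone
- enamel_bowl: White enamel bowl with blue rim, 140 mm across, 55 mm tall; origin at the centre of its underside. Leave alone
- soap_bottle: Orange soap bottle with yellow cap, 62 mm across, 170 mm tall; origin at the centre of its underside. Leave alone
- mug: White mug, 80 mm across, 90 mm tall; origin at the centre of its underside. Leave alone
- dish_brush: Wooden dish brush with round white head, 220 mm long, lying bristles down along its x axis (head at +x); origin under its middle. Leave alone
- jam_jar: Amber glass jar with brass lid, 72 mm across, 100 mm tall; origin at the centre of its underside. Leave alone
There are look-alikes about, which are no part of the job. There is more than one size of the plate; the job needs the middle-sized.

How it is judged:
On the way, in this order (a step that is already met when the one before it is completed fails the run):
1. the cutlery drawer is pushed fully shut, before any dish is in the rack (value of joint drawer below 0.006 m), for 0.2 s.
2. one of the two dishes stands in a free gap of the rack ((((y of plate in the frame of gap1 between -0.012 and 0.012 m or y of plate in the frame of gap2 between -0.012 and 0.012 m or y of plate in the frame of gap3 between -0.012 and 0.012 m or y of plate in the frame of gap4 between -0.012 and 0.012 m) and x of plate in the frame of gap2 between -0.012 and 0.012 m and z of plate in the frame of gap2 between 0.0557 and 0.0717 m and angle between the z axis of plate and the y axis of rack, either way round below 0.3 rad) or ((y of saucer in the frame of gap1 between -0.012 and 0.012 m or y of saucer in the frame of gap2 between -0.012 and 0.012 m or y of saucer in the frame of gap3 between -0.012 and 0.012 m or y of saucer in the frame of gap4 between -0.012 and 0.012 m) and x of saucer in the frame of gap2 between -0.012 and 0.012 m and z of saucer in the frame of gap2 between 0.043 and 0.059 m and angle between the z axis of saucer and the y axis of rack, either way round below 0.3 rad))), for 0.2 s.
At the end, for the whole second after the job is handed in: Plate and saucer each stand, released and at rest, in a gap of their own (gap1 to gap4): middle within 12 mm of the gap's middle along and across, within 8 mm of its resting height (64 and 51 mm above the base wires' axes), axis within 0.3 rad of the rack's y; drawer out by under 6 mm ((y of plate in the frame of gap1 between -0.012 and 0.012 m or y of plate in the frame of gap2 between -0.012 and 0.012 m or y of plate in the frame of gap3 between -0.012 and 0.012 m or y of plate in the frame of gap4 between -0.012 and 0.012 m) and x of plate in the frame of gap2 between -0.012 and 0.012 m and z of plate in the frame of gap2 between 0.0557 and 0.0717 m and angle between the z axis of each of plate, saucer and the y axis of rack, either way round below 0.3 rad and (y of saucer in the frame of gap1 between -0.012 and 0.012 m or y of saucer in the frame of gap2 between -0.012 and 0.012 m or y of saucer in the frame of gap3 between -0.012 and 0.012 m or y of saucer in the frame of gap4 between -0.012 and 0.012 m) and x of saucer in the frame of gap2 between -0.012 and 0.012 m and z of saucer in the frame of gap2 between 0.043 and 0.059 m and (z of saucer in the frame of plate above 0.025 m or z of saucer in the frame of plate below -0.025 m) and value of joint drawer below 0.006 m and linear speed of each of plate, saucer below 0.02 m/s and angular speed of each of plate, saucer below 0.2 rad/s and contact force between each of plate, saucer and the fingers below 0.05 N); the robot touches nothing.
It fails at once if a dish is dropped: it moves faster than 0.5 m/s while the fingers do not hold it (a fall of more than about 12 mm) ((linear speed of plate above 0.5 m/s and contact force between plate and the fingers below 0.05 N) or (linear speed of saucer above 0.5 m/s and contact force between saucer and the fingers below 0.05 N)).
It fails at once if a dish is knocked or pressed hard (over 60 N) against the rack (contact force between any of plate, saucer and rack above 60 N).
It fails at once if a bystander is moved by more than 30 mm (the terracotta plate: 20 mm) (distance of racked_plate from where it was at the start of the episode above 0.02 m or distance of any of green_bottle, enamel_bowl, soap_bottle, mug, dish_brush, jam_jar from where it was at the start of the episode above 0.03 m).
It also fails if it takes over 70 s, if anything falls off the work surface, if the arm or the gripper's body presses on something with over 40 N, if the wrist force passes 120 N, or if a joint passes its speed limit or range.

### The arm

A 7-joint arm with a two-finger parallel gripper is mounted at the origin on the work surface. World frame = base frame: x ahead of the robot, y to its left, z up, the work surface at z = 0. Lengths are in m, angles in rad, forces in N, time in s.
With the tool pointing down it reaches from about 0.4 to 0.925 m from the base axis. Payload 4.1 kg.
Tool frame: the origin (TCP) lies at the centre of the arm's flange, where the gripper is bolted on; the fingertips stand 173 mm ahead of it and the grasp point (between the pads) lies tcp_to_grasp ahead of it (tcp_to_grasp is the distance from the TCP to the grasp point, in m); x points along the fingers, y is the direction in which the jaws open and shut, and the axes are right-handed (so a half turn about x gives the same grasp; the last joint's range is limited). The gripper opens to 85 mm and grips with 20 to 120 N. Pads are 22 mm wide; open, the fingers measure 114 mm over their backs; the gripper's body (76 mm by 85 mm) begins 54 mm behind the grasp point. The pads swing forward as they close: fully open they stand 13 mm farther back than shut.
Start: joints at [1.231, 0.398, 0.045, 1.537, -0.019, 1.207, -0.051], TCP at [0.155, -0.631, 0.405] pointing down, gripper open.
Joint ranges: [-2.82, 2.82], [-0.49, 2.23], [-1.37, 1.46], [0, 2.46], [-1.36, 4.5], [0.23, 2], [-2.94, 2.94]. Speed limits (rad/s): [2.57, 2.57, 3.14, 3.14, 3.14, 3.14, 3.14].

### API

Orientations are given as a 3x3 rotation matrix whose columns are the frame's x, y, z axes.
In Python, from bench import * gives the robot as it stands.
- The arm moves only by the tool send_rows, never from a script. Its arguments are lists of equal length, an entry for each row: "grip": the closure, from 0 (fully open) to 1 (shut); "delta_pos": the shift along the tool's x, y, z in m, a list of three; "roll": the turn about the tool's x in rad. In form: {"grip": [grip, ...], "delta_pos": [[x, y, z], ...], "roll": [roll, ...]}. A call has 1 to 8 rows; each row shifts and turns the commanded pose from where the row before left it, along the tool's axes as they then stand; what a row does not reach is not made up. A row lasts 1/10 s, in which the tool goes at most 50 mm and 8.59 degrees, less where a joint would pass 70% of its speed; a pose out of reach is approached as far as the arm can. A call is refused whole if a number of a shift passes 0.05 or a number of a turn 0.15, either way. A call with a gripper value outside its range is refused whole. The fingers move at their own pace and stop on an object; "grip_force" is the grip in N (left out, the last holds). Time passes only in rows, so rows that do not move let the fingers close. It gives the time, the measured TCP pose, the force and the opening at its end, in the units of the state.
- observe(): the state, without advancing time (a new reading comes with each control period).
- camera(name): name is "side" or "top"; returns a dict with "color" (480x640x3 uint8, blue, green, red), "intrinsics" (3x3 intrinsics, pixels), "extrinsics" (4x4, takes a point from world to camera coordinates). Camera axes: x right, y down, z forward; pixel columns grow to the right and rows downward; lengths in m; the calibration is good to about 2 mm. A picture is of the moment at which its call begins. There is no depth.
- close_job(): hands the job in, once; it reports no verdict.
The state is a dict: "time_s": time; "joint_pos": joint angles; "qd": joint speeds; "joint_torque": joint torques, N m; "tcp_pos": TCP position; "orientation": TCP orientation; "contact_force": force on the tool from outside, world axes, zero at the start; "wrist_torque": the same for the moment, N m; "finger_gap": finger opening in m.
Only numpy, scipy, OpenCV 4.12 (cv2) and the standard library are available. Lean on these libraries where they do the work, as an engineer would, in place of code of your own. Each camera call takes 0.05 s, during which the arm holds its last target. There are 200 camera calls.

## Working session

There is one attempt and no reset: what is moved stays moved. The work goes in short steps, Python scripts to look and compute and a tool call to move; the robot and the scene stay as the last step left them, time stands still between calls to the robot, and variables do not carry over. Pictures are saved under pics/ and viewed, about 8 in all and at most 12, crops included, and the job is handed in when it is done.

Besides the shell and the picture viewer there is one more tool, called as name([rows], argument=value, ...), one row to a line, values as JSON. send_rows: Moves the arm, as the interface text tells. Its arguments: {"type":"object","properties":{"grip":{"type":"array","items":{"type":"number"}},"delta_pos":{"type":"array","items":{"type":"array","items":{"type":"number"}}},"roll":{"type":"array","items":{"type":"number"}},"grip_force":{"type":"number"}},"required":["grip","delta_pos","roll"]}

```bash
mkdir -p pics; ls
python3 - <<'E'
from bench import *
import cv2
s=observe()
for k,v in s.items(): print(k,v)
try: print(tcp_to_grasp)
except Exception as e: print(e)
for n in("side","top"):
    c=camera(n); cv2.imwrite(f"pics/{n}0.png",c["color"]); print(n,c["intrinsics"],c["extrinsics"])
E
```

```text
pics
time_s 0.0
joint_pos [ 1.23098333  0.39919918  0.04502219  1.5378673  -0.01869641  1.20693257
 -0.05074606]
qd [-4.98276173e-04  8.65550194e-04 -7.67496346e-04 -1.41948286e-05
  1.38614394e-03 -2.94592423e-04 -4.20139376e-06]
joint_torque [-5.44952054e-04 -4.75120139e+01  1.36453807e+00 -2.54217714e+01
  1.16338651e-02  9.66293563e-03 -1.03131089e-05]
tcp_pos [ 0.15499869 -0.63094374  0.40366392]
orientation [[-6.04460312e-04  2.38567675e-01 -9.71125687e-01]
 [ 1.89086201e-03 -9.71123855e-01 -2.38568402e-01]
 [-9.99998030e-01 -1.98046979e-03  1.35907277e-04]]
contact_force [-0.17643633  0.78430547 -0.43495226]
wrist_torque [ 0.05088803 -0.00302776 -0.00642245]
finger_gap 0.08582119203607474
0.1547
side [[521.89740193   0.         313.02453321]
 [  0.         521.89740193 243.86184128]
 [  0.           0.           1.        ]] [[-0.92323134 -0.38423158  0.00315826  0.48095007]
 [-0.25772873  0.6131323  -0.74675611  0.30833958]
 [ 0.28499085 -0.69024262 -0.66509048  1.36262386]
 [ 0.          0.          0.          1.        ]]
top [[518.13883247   0.         313.50552449]
 [  0.         518.13883247 236.70615172]
 [  0.           0.           1.        ]] [[ 0.01250337 -0.99991136 -0.00457528 -0.13760233]
 [-0.9892558  -0.01170334 -0.14572574  0.55060746]
 [ 0.14565927  0.00634819 -0.98931445  1.42118243]
 [ 0.          0.          0.          1.        ]]
```

View pics/top0.png

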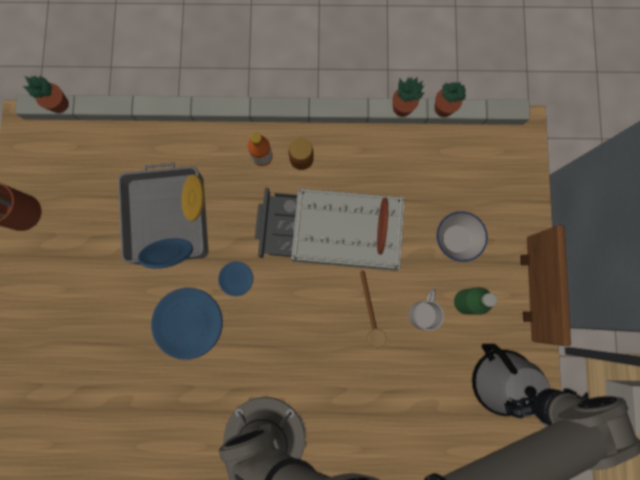

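View pics/side0.png

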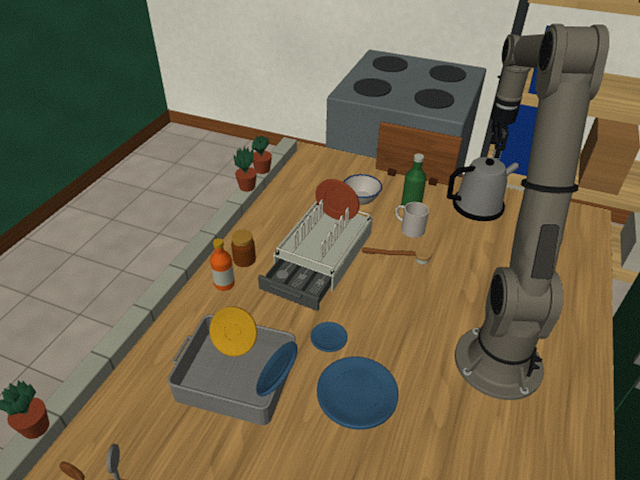

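The plate leans at top-view (165,253), the saucer at (192,197), and the open drawer lip is at about (260,222). Next I need enlarged crops to measure from.

Run:
```python
import cv2
a=cv2.imread("pics/top0.png")[140:320,110:420]; cv2.imwrite("pics/top0c.png",cv2.resize(a,None,fx=2.5,fy=2.5,interpolation=cv2.INTER_CUBIC))
a=cv2.imread("pics/side0.png")[170:430,160:400]; cv2.imwrite("pics/side0c.png",cv2.resize(a,None,fx=2.3,fy=2.3,interpolation=cv2.INTER_CUBIC))
```

```text
(no output)
```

View pics/top0c.png

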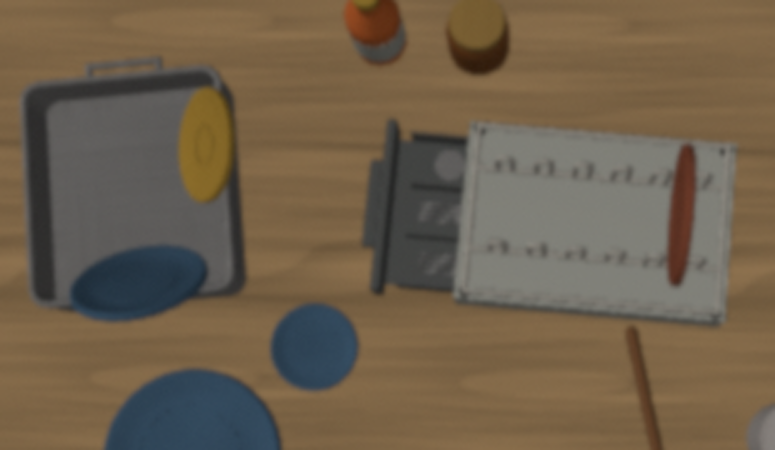

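View pics/side0c.png

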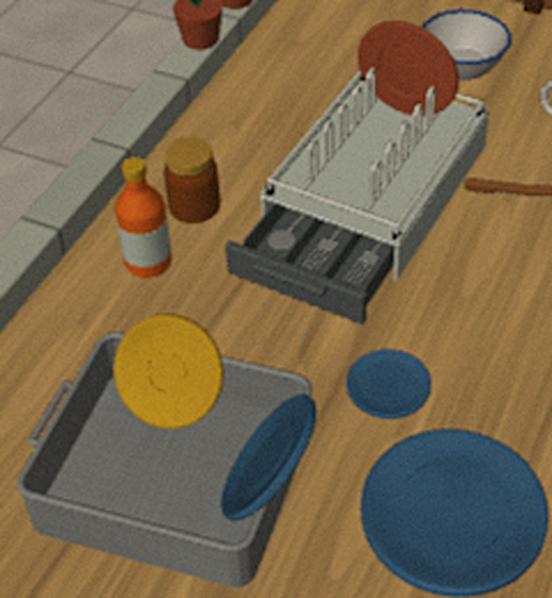

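```bash
cat > h.py <<'E'
import numpy as np, cv2
from scipy.optimize import least_squares, minimize
K={"side":np.array([[521.897,0,313.0245],[0,521.897,243.862],[0,0,1]]),"top":np.array([[518.139,0,313.5055],[0,518.139,236.706],[0,0,1]])}
E_={"side":np.array([[-0.92323134,-0.38423158,0.00315826,0.48095007],[-0.25772873,0.6131323,-0.74675611,0.30833958],[0.28499085,-0.69024262,-0.66509048,1.36262386]]),
"top":np.array([[0.01250337,-0.99991136,-0.00457528,-0.13760233],[-0.9892558,-0.01170334,-0.14572574,0.55060746],[0.14565927,0.00634819,-0.98931445,1.42118243]])}
def proj(n,P):
    p=np.atleast_2d(P)@E_[n][:,:3].T+E_[n][:,3]; q=p@K[n].T; return q[:,:2]/q[:,2:]
def onplane(n,uv,z):
    r=E_[n][:,:3].T@np.linalg.solve(K[n],[uv[0],uv[1],1]); c=-E_[n][:,:3].T@E_[n][:,3]
    return c+r*(z-c[2])/r[2]
def disc(c,nrm,R,h=5,N=60):
    nrm=nrm/np.linalg.norm(nrm); u=np.cross(nrm,[0.3,0.4,0.866]); u/=np.linalg.norm(u); v=np.cross(nrm,u); t=np.linspace(0,2*np.pi,N)
    ring=lambda r,o:c+r*(np.cos(t)[:,None]*u+np.sin(t)[:,None]*v)+o*nrm
    return np.vstack([ring(R,-.001),ring(R,.001),ring(R-.003,.005),ring(R-.003,-.005)])
def fitdisc(imgs,masks,c0,az,tilt,R):
    S=4
    M={n:cv2.GaussianBlur(cv2.resize(m.astype(np.float32),None,fx=S,fy=S,interpolation=cv2.INTER_LINEAR),(0,0),2) for n,m in masks.items()}
    def cost(p):
        nrm=np.array([np.cos(p[4])*np.cos(p[3]),np.cos(p[4])*np.sin(p[3]),np.sin(p[4])]);J=0
        for n,m in M.items():
            hull=cv2.convexHull((((proj(n,disc(p[:3],nrm,R))+.5)*S-.5)*16).astype(np.int32))
            b=np.zeros_like(m); cv2.fillConvexPoly(b,hull,1.0,cv2.LINE_AA,4); J+=np.abs(b-m).sum()/m.sum()
        return J
    x=np.r_[c0,az,tilt]
    for k in (1,.5,.2):
        sx=np.vstack([x]+[x+k*d*np.eye(5)[i] for i,d in enumerate([.02,.02,.02,.15,.15])])
        x=minimize(cost,x,method="Nelder-Mead",options=dict(initial_simplex=sx,maxiter=500,xatol=1e-5,fatol=1e-5)).x
    return x,cost(x)
def mask(img,kind,box):
    hsv=cv2.cvtColor(img,cv2.COLOR_BGR2HSV); H,Sa=hsv[...,0].astype(int),hsv[...,1]
    m={"blue":(abs(H-105)<14)&(Sa>100),"yellow":(abs(H-24)<8)&(Sa>170),"red":((H<10)|(H>172))&(Sa>110)}[kind]
    x0,y0,x1,y1=box; o=np.zeros(m.shape,bool); o[y0:y1,x0:x1]=m[y0:y1,x0:x1]
    nn,l,st,_=cv2.connectedComponentsWithStats(o.astype(np.uint8)); k=1+st[1:,4].argmax(); return cv2.morphologyEx((l==k).astype(np.uint8),cv2.MORPH_CLOSE,np.ones((5,5)))
E
cat > m1.py <<'E'
from h import *
I={n:cv2.imread(f"pics/{n}0.png") for n in("top","side")}
T=lambda x,y:((x+.5)/2.5-.5+110,(y+.5)/2.5-.5+140); Sd=lambda x,y:((x+.5)/2.3-.5+160,(y+.5)/2.3-.5+170)
def W(p,q): c,s=np.cos(p[2]),np.sin(p[2]); return np.array([p[0]+c*q[0]-s*q[1],p[1]+s*q[0]+c*q[1],q[2]])
obs=[("top",T(478,125),(.1,.15,.088)),("top",T(733,146),(.1,-.15,.088)),("top",T(723,322),(-.1,-.15,.088)),("top",T(459,298),(-.1,.15,.088)),
("side",Sd(268,190),(.1,.15,.088)),("side",Sd(398,233),(-.1,.15,.088)),("side",Sd(486,102),(-.1,-.15,.088)),("side",Sd(315,143),(.045,.105,.147)),("side",Sd(376,160),(-.045,.105,.147))]
f=lambda p:np.hstack([proj(n,W(p,q))[0]-uv for n,uv,q in obs])
r=least_squares(f,[.55,0,-.08]); print("rack",r.x,np.round(r.fun.reshape(-1,2),1).tolist())
rk=r.x
print("lip top", onplane("top",T(375,160),.058),onplane("top",T(363,247),.058)); 
lip=onplane("top",T(369,204),.058)-np.r_[rk[:2],0]; c,s=np.cos(rk[2]),np.sin(rk[2]); print("lip in rack",c*lip[0]+s*lip[1],-s*lip[0]+c*lip[1])
for u in [(27,150),(237,200),(120,77),(140,297),(24,90),(33,295),(242,285),(230,100)]: print("basin",u,onplane("top",T(*u),.074).round(4))
for nm,k,R,bt,bs,az,tl,c0 in [("plate","blue",.075,(130,230,200,275),(250,335,302,400),0.1,.66,(.42,.28,.07)),("saucer","yellow",.065,(170,165,212,230),(200,300,265,360),1.6,.66,(.55,.2,.06)),("terra","red",.075,(370,190,400,260),(305,170,365,222),1.5,0,(.5,-.12,.149))]:
    M={"top":mask(I["top"],k,bt),"side":mask(I["side"],k,bs)}
    i=onplane("top",np.argwhere(M["top"]).mean(0)[::-1],c0[2])
    x,J=fitdisc(I,M,i,az,tl,R); print(nm,x.round(4),round(J,3),{n:int(m.sum()) for n,m in M.items()})
    print("  in rack",c*(x[0]-rk[0])+s*(x[1]-rk[1]),-s*(x[0]-rk[0])+c*(x[1]-rk[1]))
E
python3 m1.py
```

```text
rack [ 0.57118365 -0.22503586 -0.07383394] [[-4.3, -2.1], [2.1, -1.5], [1.6, 0.3], [-3.4, 0.4], [-2.3, -3.1], [2.0, -0.3], [3.0, -1.5], [0.3, -1.0], [1.4, 0.8]]
lip top [0.64163546 0.02149859 0.058     ] [0.54261279 0.03213887 0.058     ]
lip in rack 0.0014931530211593734 0.25266334753211867
basin (27, 150) [0.6451 0.4082 0.074 ]
basin (237, 200) [0.5913 0.1714 0.074 ]
basin (120, 77) [0.7301 0.3091 0.074 ]
basin (140, 297) [0.4821 0.2732 0.074 ]
basin (24, 90) [0.7139 0.4162 0.074 ]
basin (33, 295) [0.4829 0.3908 0.074 ]
basin (242, 285) [0.4966 0.1618 0.074 ]
basin (230, 100) [0.705  0.1842 0.074 ]
plate [0.5014 0.2778 0.0633 0.1331 0.6115] 0.207 {'top': 1052, 'side': 1146}
  in rack -0.10663969343064661 0.49627752663802593
saucer [0.6598 0.2135 0.0546 1.6552 0.5945] 0.171 {'top': 681, 'side': 1844}
  in rack 0.05602089597290789 0.44384288198722704
terra [ 0.5697 -0.3107  0.1474  1.4877 -0.0446] 0.272 {'top': 371, 'side': 1294}
  in rack 0.004883031418829779 -0.08555662010164052
```

send_rows([
  [-0.015,0,0],
  [-0.015,0,0],
  [0,0,0],
  [0,-0.03,-0.02],
  [0,-0.04,-0.02],
  [0,-0.04,-0.02],
  [0,-0.04,-0.02],
  [0,-0.04,-0.02],
], grip=[1,1,1,1,1,1,1,1], roll=[0.105,0.105,0.105,0,0,0,0,0])

```text
time_s: 0.9
tcp_pos: [0.2694, -0.4474, 0.4343]
orientation: [[-0.0, -0.074, -0.997], [0.0, -0.997, 0.074], [-1.0, -0.0, 0.0]]
contact_force: [1.2, -0.7, 0.1]
finger_gap: 0.0003
```

send_rows([
  [0,-0.04,-0.02],
  [0,-0.04,-0.02],
  [0,-0.04,-0.02],
  [0,-0.04,-0.02],
  [0,-0.04,-0.02],
  [0,-0.04,-0.02],
  [0,-0.04,-0.02],
  [0,-0.04,-0.02],
], grip=[1,1,1,1,1,1,1,1], roll=[0,0,0,0,0,0,0,0])

```text
time_s: 1.7
tcp_pos: [0.4525, -0.1402, 0.4346]
orientation: [[-0.0, -0.074, -0.997], [-0.0, -0.997, 0.074], [-1.0, 0.0, 0.0]]
contact_force: [1.2, -0.5, -1.1]
finger_gap: -0.0001
```

send_rows([
  [0,-0.036,-0.021],
  [0,-0.036,-0.021],
  [0,-0.036,-0.021],
  [0,-0.036,-0.021],
  [0,-0.036,-0.021],
  [0,-0.036,-0.021],
  [0.02,0,0],
  [0.04,0,0],
], grip=[1,1,1,1,1,1,1,1], roll=[0,0,0,0,0,0,0,0])

```text
time_s: 2.5
tcp_pos: [0.5953, 0.0665, 0.3765]
orientation: [[0.007, -0.071, -0.997], [0.002, -0.997, 0.071], [-1.0, -0.002, -0.007]]
contact_force: [0.4, 0.3, 0.2]
finger_gap: -0.0001
```

send_rows([
  [0.04,0,0],
  [0.04,0,0],
  [0.04,0,0],
  [0.03,0,0],
  [0.01,0,0],
  [0,0.01,0],
  [0,0.02,0],
  [0,0.02,0],
], grip=[1,1,1,1,1,1,1,1], roll=[0,0,0,0,0,0,0,0])

```text
time_s: 3.3
tcp_pos: [0.5906, 0.0149, 0.2165]
orientation: [[0.003, -0.073, -0.997], [0.002, -0.997, 0.073], [-1.0, -0.002, -0.003]]
contact_force: [0.4, 2.2, -2.5]
finger_gap: -0.0001
```

```bash
cat > shot.py <<'E'
import sys,numpy as np,cv2
from bench import *
tag=sys.argv[1]; N=int(sys.argv[2]) if len(sys.argv)>2 else 1
for n in ("top","side"):
    cv2.imwrite(f"pics/{n}{tag}.png",np.mean([camera(n)["color"].astype(float) for _ in range(N)],0).round().astype(np.uint8))
E
python3 shot.py 1
python3 - <<'E'
import cv2,numpy as np
a=cv2.imread("pics/side1.png")[100:320,220:420]; a=cv2.resize(a,None,fx=2,fy=2,interpolation=cv2.INTER_CUBIC)
b=cv2.imread("pics/top1.png")[150:290,220:420]; b=cv2.resize(b,None,fx=2,fy=2,interpolation=cv2.INTER_CUBIC)
o=np.zeros((440,800,3),np.uint8);o[:,:400]=a;o[:280,400:]=b;cv2.imwrite("pics/c1.png",o)
E
```

```text
(no output)
```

View pics/c1.png

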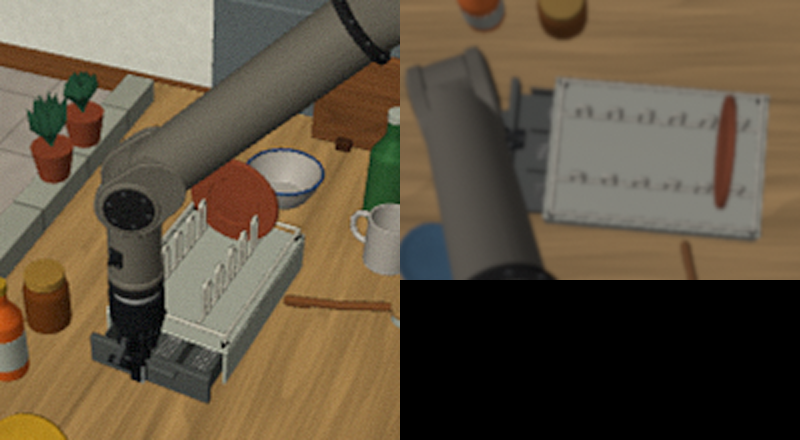

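send_rows([
  [0,0.01,0],
  [0,0.01,0],
  [0,0.01,0],
  [0,0.005,0],
  [0,0.005,0],
  [0,0,0],
], grip=[1,1,1,1,1,1], roll=[0,0,0,0,0,0])

```text
time_s: 4.0
tcp_pos: [0.5869, -0.0268, 0.2145]
orientation: [[-0.001, -0.075, -0.997], [-0.001, -0.997, 0.075], [-1.0, 0.001, 0.001]]
contact_force: [-0.5, -1.3, -0.2]
finger_gap: -0.0
```

send_rows([
  [0,0.004,0],
  [0,0.004,0],
  [0,0,0],
], grip=[1,1,1], roll=[0,0,0])

```text
time_s: 4.3
tcp_pos: [0.5862, -0.0342, 0.2144]
orientation: [[-0.001, -0.075, -0.997], [-0.001, -0.997, 0.075], [-1.0, 0.001, 0.001]]
contact_force: [0.2, 0.4, -0.5]
finger_gap: 0.0001
```

send_rows([
  [0,0.004,0],
  [0,0.004,0],
  [0,0.004,0],
], grip=[1,1,1], roll=[0,0,0])

```text
time_s: 4.6
tcp_pos: [0.5857, -0.0371, 0.2146]
orientation: [[0.001, -0.069, -0.998], [0.013, -0.997, 0.069], [-1.0, -0.013, -0.0]]
contact_force: [1.0, 22.9, -1.7]
finger_gap: -0.0002
```

send_rows([
  [0,0.003,0],
  [0,0.003,0],
], grip=[1,1], roll=[0,0])

```text
time_s: 4.8
tcp_pos: [0.5855, -0.0383, 0.2147]
orientation: [[0.002, -0.066, -0.998], [0.02, -0.998, 0.066], [-1.0, -0.02, -0.001]]
contact_force: [1.4, 28.7, -3.0]
finger_gap: 0.0001
```

send_rows([
  [0,-0.01,0],
  [0,-0.02,0],
  [0,-0.03,0],
  [-0.03,-0.01,0],
  [-0.05,0,0],
  [-0.05,0,0],
  [-0.05,0,0],
  [-0.05,0,0],
], grip=[1,1,1,1,1,1,1,1], roll=[0,0,0,0,0,0,0,0])

```text
time_s: 5.6
tcp_pos: [0.5898, 0.0177, 0.4466]
orientation: [[-0.0, -0.074, -0.997], [-0.001, -0.997, 0.074], [-1.0, 0.001, 0.0]]
contact_force: [1.4, 0.3, 0.5]
finger_gap: -0.0003
```

send_rows([
  [0,-0.02,0],
  [0,0,0],
  [0,0,0],
  [0,0,0],
  [0,0,0],
  [0,0,0],
  [0,0,0],
  [0,0,0],
], grip=[0.5,0.5,0.5,0.5,0.5,0.5,0.5,0.5], roll=[0,0.138,0.14,0.14,0.14,0.14,0.14,0.14])

```text
time_s: 6.4
tcp_pos: [0.5917, 0.0376, 0.4444]
orientation: [[-0.001, -0.872, -0.49], [-0.001, -0.49, 0.872], [-1.0, 0.001, -0.001]]
contact_force: [0.1, -0.9, 0.0]
finger_gap: 0.0429
```

send_rows([
  [0,0,0],
  [0,0,0],
  [0,0,0],
], grip=[0.4,0.4,0.4], roll=[0.14,0.14,0.13])

```text
time_s: 6.7
tcp_pos: [0.5939, 0.0357, 0.4354]
orientation: [[-0.021, -0.966, -0.258], [-0.0, -0.258, 0.966], [-1.0, 0.02, 0.005]]
contact_force: [0.3, -0.1, -1.3]
finger_gap: 0.0512
```

```bash
python3 shot.py 2 6
python3 - <<'E'
from bench import *
import cv2,numpy as np
from h import *
s=observe(); print(s["joint_pos"].round(2),s["tcp_pos"],s["orientation"].round(3).tolist(),s["finger_gap"],s["time_s"])
a=cv2.imread("pics/side2.png")[165:300,270:380]; 
b=cv2.imread("pics/top2.png")[185:275,285:410]
A=cv2.resize(a,None,fx=3.4,fy=3.4,interpolation=cv2.INTER_CUBIC); B=cv2.resize(b,None,fx=3.4,fy=3.4,interpolation=cv2.INTER_CUBIC)
o=np.zeros((470,800,3),np.uint8);o[:A.shape[0],:A.shape[1]]=A;o[:B.shape[0],374:374+B.shape[1]]=B;cv2.imwrite("pics/c2.png",o)
E
```

```text
[-0.36  0.29  0.29  1.63 -0.09  1.25 -2.93] [0.59417762 0.03613208 0.4353847 ] [[-0.021, -0.965, -0.26], [0.001, -0.26, 0.966], [-1.0, 0.02, 0.006]] 0.05104663688079529 7.3
```

View pics/c2.png

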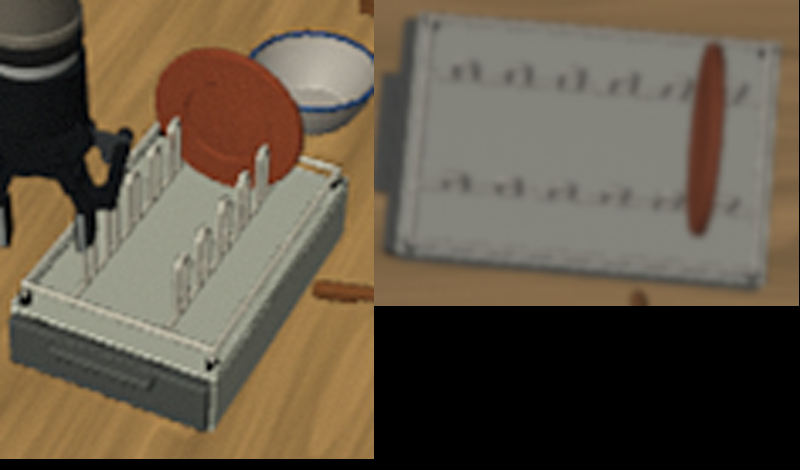

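```bash
cat > m2.py <<'E'
from h import *
def W(p,q): c,s=np.cos(p[2]),np.sin(p[2]); return np.array([p[0]+c*q[0]-s*q[1],p[1]+s*q[0]+c*q[1],q[2]])
S=lambda x,y:np.array(((x+.5)/3.4-.5+270,(y+.5)/3.4-.5+165))
obs=[((183,258),(-.045,.105)),((204,231),(-.045,.063)),((225,201),(-.045,.021)),((243,177),(-.045,-.021)),((263,150),(-.045,-.063)),((175,122),(.045,-.063)),((154,144),(.045,-.021))]
f=lambda p:np.hstack([proj("side",W(p,(*q,.145)))[0]-S(*u) for u,q in obs])
r=least_squares(f,[.57,-.22,-.074]);p=r.x;print(p,r.fun.reshape(-1,2).round(1).tolist())
for n,off,sc,wh in(("side",(270,165),5,(110,120)),("top",(285,185),6,(125,90))):
    im=cv2.imread(f"pics/{n}2.png")[off[1]:off[1]+wh[1],off[0]:off[0]+wh[0]]; im=cv2.resize(im,None,fx=sc,fy=sc,interpolation=cv2.INTER_CUBIC)
    for x in(-.045,.045):
        for k in range(6):
            y=-.105+.042*k
            L=np.array([W(p,(x,y+d,z)) for d,z in((-.0095,.085),(-.0095,.145),(.0095,.145),(.0095,.085))])
            q=((proj(n,L)-off+.5)*sc-.5).round().astype(int); cv2.polylines(im,[q],False,(0,0,255) if k%2 else (255,0,0),1,cv2.LINE_AA)
    q=((proj(n,np.array([W(p,(x,y,.088)) for x,y in((.1,.15),(.1,-.15),(-.1,-.15),(-.1,.15))]))-off+.5)*sc-.5).round().astype(int); cv2.polylines(im,[q],True,(0,255,0),1)
    cv2.imwrite(f"pics/o2{n}.png",im)
E
python3 m2.py
```

```text
[ 0.57473088 -0.22371372 -0.07487329] [[-0.2, 0.1], [-0.1, -0.4], [-0.2, 0.2], [0.4, -0.5], [0.2, -0.2], [-0.1, 0.0], [0.1, 0.9]]
```

View pics/o2top.png

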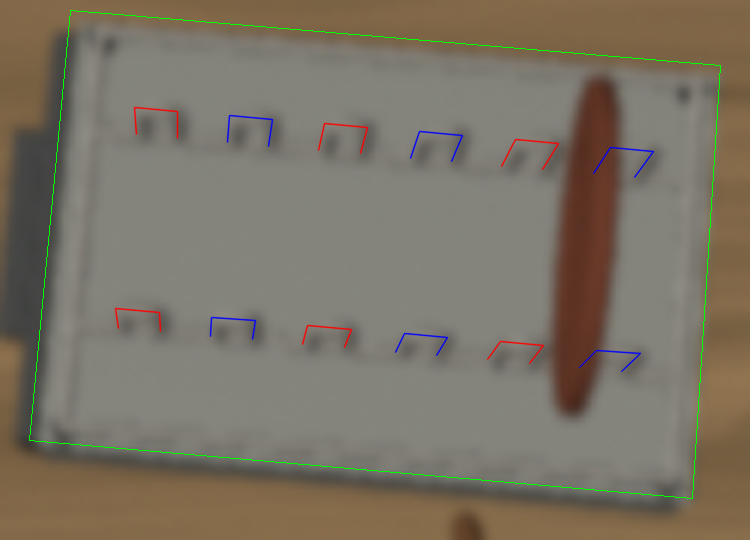

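send_rows([
  [0,0,0],
  [0,0,0],
  [0,0,0],
  [0,0,0],
  [0,0,0],
  [0,0,0],
  [0,0,0],
  [0,0,0],
], grip=[0.5,0.5,0.5,0.5,0.5,0.5,0.5,0.5], roll=[-0.14,-0.145,-0.145,-0.145,-0.145,-0.145,-0.145,-0.145])

```text
time_s: 8.1
tcp_pos: [0.5942, 0.0366, 0.4353]
orientation: [[-0.021, -0.145, -0.989], [0.001, -0.989, 0.145], [-1.0, 0.002, 0.021]]
contact_force: [1.0, -0.0, -0.1]
finger_gap: 0.0425
```

send_rows([
  [0,0,0],
  [0,0,0],
  [0,0,0],
  [0,0,0],
  [0,0,0],
  [0,0,0],
  [0,0,0],
  [0,0,0],
], grip=[0.5,0.5,0.5,0.5,0.5,0.5,0.5,0.5], roll=[-0.145,-0.145,-0.145,-0.145,-0.145,-0.145,-0.145,-0.145])

```text
time_s: 8.9
tcp_pos: [0.5941, 0.0366, 0.4354]
orientation: [[-0.021, 0.849, -0.528], [0.001, -0.528, -0.849], [-1.0, -0.018, 0.011]]
contact_force: [0.1, -0.1, -0.6]
finger_gap: 0.0426
```

send_rows([
  [0,0,0],
  [0,0,0],
  [0,0,0],
  [0,0,0],
  [0,0,0],
], grip=[0.4,0.4,0.4,0.4,0.4], roll=[-0.133,-0.133,-0.133,-0.134,-0.134])

```text
time_s: 9.4
tcp_pos: [0.5941, 0.0366, 0.4354]
orientation: [[-0.021, 0.994, 0.109], [0.001, 0.11, -0.994], [-1.0, -0.021, -0.003]]
contact_force: [0.3, 0.5, -0.6]
finger_gap: 0.051
```

send_rows([
  [0,-0.012,-0.031],
  [0,-0.012,-0.031],
  [0,-0.012,-0.031],
  [0,-0.012,-0.031],
  [0,-0.012,-0.031],
  [0,-0.012,-0.031],
  [0,-0.012,-0.031],
  [0,-0.013,-0.032],
], grip=[0.4,0.4,0.4,0.4,0.4,0.4,0.4,0.4], roll=[0,0,0,0,0,0,0,0])

```text
time_s: 10.2
tcp_pos: [0.4712, 0.2751, 0.4382]
orientation: [[-0.02, 0.994, 0.104], [0.001, 0.104, -0.995], [-1.0, -0.02, -0.003]]
contact_force: [1.5, 0.4, -0.4]
finger_gap: 0.0512
```

send_rows([
  [0.03,0,0],
  [0.03,0,0],
  [0.03,0,0],
  [0,0,0],
], grip=[0.4,0.4,0.4,0.4], roll=[0,0,0,0])

```text
time_s: 10.6
tcp_pos: [0.4684, 0.2732, 0.3442]
orientation: [[-0.028, 0.994, 0.104], [-0.004, 0.104, -0.995], [-1.0, -0.029, 0.001]]
contact_force: [-0.5, -0.7, -0.0]
finger_gap: 0.0515
```

```bash
python3 shot.py 3 2
python3 - <<'E'
import cv2,numpy as np
a=cv2.imread("pics/side3.png")[180:430,140:400]; cv2.imwrite("pics/c3.png",cv2.resize(a,None,fx=2.3,fy=2.3,interpolation=cv2.INTER_CUBIC))
E
```

```text
(no output)
```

View pics/c3.png

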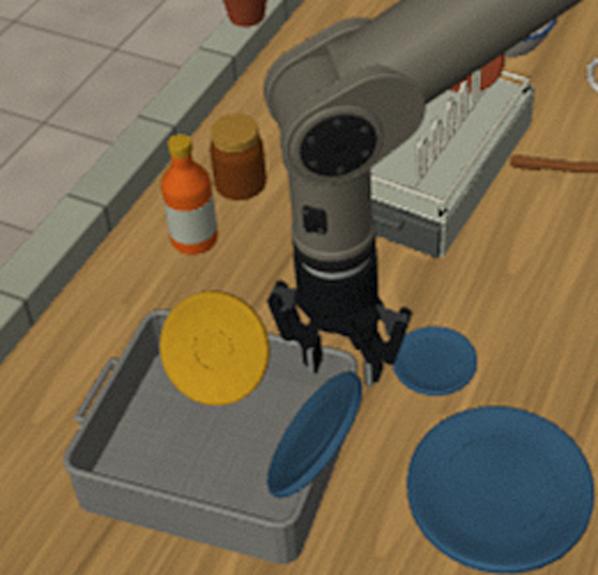

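send_rows([
  [0.01,0.003,0],
  [0.02,0.002,0],
  [0.02,0,0],
  [0.02,0,0],
  [0.009,0,0],
], grip=[0.4,0.4,0.4,0.4,0.4], roll=[0,0,0,0,0])

```text
time_s: 11.3
tcp_pos: [0.4729, 0.2747, 0.2675]
orientation: [[-0.022, 0.994, 0.104], [-0.001, 0.104, -0.995], [-1.0, -0.022, -0.002]]
contact_force: [-0.1, 0.6, -0.5]
finger_gap: 0.0509
```

send_rows([
  [0,0,0],
  [0,0,0],
  [0,0,0],
], grip=[1,1,1], grip_force=20, roll=[0,0,0])

```text
time_s: 11.6
tcp_pos: [0.4743, 0.2759, 0.2712]
orientation: [[-0.016, 0.994, 0.105], [0.003, 0.105, -0.995], [-1.0, -0.016, -0.004]]
contact_force: [-0.7, -0.1, 6.1]
finger_gap: 0.0298
```

```bash
python3 -c "
from bench import *
s=observe(); print(s['joint_pos'].round(2),s['tcp_pos'],s['orientation'].round(3).tolist(),s['contact_force'],s['finger_gap'])"
```

```text
[-0.36  0.38 -0.29  1.91  0.12  0.89 -0.61] [0.47434615 0.27586306 0.27123186] [[-0.016, 0.994, 0.105], [0.003, 0.105, -0.995], [-1.0, -0.016, -0.004]] [-0.68272696 -0.14845384  6.13060612] 0.02980069799662065
```

send_rows([
  [-0.003,0.008,0],
  [-0.003,0.008,0],
  [-0.003,0.008,0],
  [0,0,0],
], grip=[1,1,1,1], roll=[0,0,0,0])

```text
time_s: 12.0
tcp_pos: [0.4997, 0.2795, 0.2829]
orientation: [[-0.012, 0.994, 0.104], [0.006, 0.104, -0.995], [-1.0, -0.012, -0.007]]
contact_force: [-3.5, -0.3, 15.5]
finger_gap: 0.0232
```

send_rows([
  [-0.003,0.008,0],
  [-0.003,0.008,0],
  [-0.003,0.008,0],
  [-0.003,0.008,0],
  [0,0,0],
], grip=[1,1,1,1,1], roll=[0,0,0,0,0])

```text
time_s: 12.5
tcp_pos: [0.5326, 0.2815, 0.2922]
orientation: [[-0.011, 0.995, 0.103], [0.005, 0.103, -0.995], [-1.0, -0.011, -0.006]]
contact_force: [3.6, 0.7, 8.5]
finger_gap: 0.0126
```

send_rows([
  [-0.003,0.004,0],
  [-0.005,0.002,0],
  [0,0,0],
  [-0.01,0,0],
  [-0.02,0,0],
  [0,0,0],
], grip=[1,1,1,1,1,1], grip_force=50, roll=[0,0,0,0,0,0])

```text
time_s: 13.1
tcp_pos: [0.5366, 0.2822, 0.3291]
orientation: [[-0.017, 0.994, 0.105], [0.003, 0.105, -0.994], [-1.0, -0.017, -0.005]]
contact_force: [0.9, 0.9, -2.2]
finger_gap: 0.0094
```

```bash
python3 shot.py 4 2
python3 - <<'E'
import cv2,numpy as np
a=cv2.imread("pics/side4.png")[180:430,140:400]; cv2.imwrite("pics/c4.png",cv2.resize(a,None,fx=2.3,fy=2.3,interpolation=cv2.INTER_CUBIC))
E
```

```text
(no output)
```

View pics/c4.png

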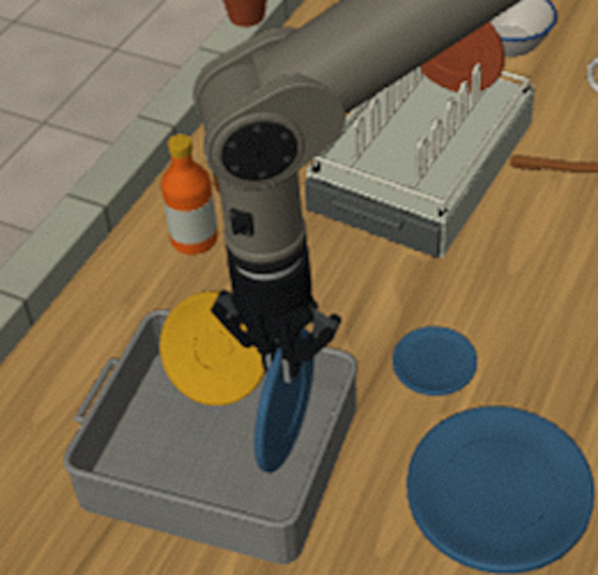

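send_rows([
  [-0.03,0,0],
  [-0.04,0,0],
  [-0.04,0,0],
  [-0.04,0,0],
  [0,0,0],
  [0,0,0],
  [0,0,0],
  [0,0,0],
], grip=[1,1,1,1,1,1,1,1], roll=[0,0,0,0,-0.139,-0.139,-0.139,-0.139])

```text
time_s: 14.1
tcp_pos: [0.5389, 0.2814, 0.4752]
orientation: [[-0.023, 0.786, 0.618], [-0.001, 0.618, -0.786], [-1.0, -0.019, -0.014]]
contact_force: [-0.3, -0.0, -2.6]
finger_gap: 0.0099
```

send_rows([
  [0,0,0],
  [0,0,0],
  [0,0,0],
  [0,0,0],
  [0,0,0],
  [0,0,0],
  [0,-0.02,0],
  [0,-0.03,0],
], grip=[1,1,1,1,1,1,1,1], roll=[-0.139,-0.139,-0.139,-0.139,-0.139,-0.14,0,0])

```text
time_s: 14.9
tcp_pos: [0.5346, 0.233, 0.4751]
orientation: [[-0.024, 0.071, 0.997], [0.001, 0.998, -0.071], [-1.0, -0.0, -0.024]]
contact_force: [-0.4, -1.3, -3.0]
finger_gap: 0.0095
```

send_rows([
  [0,-0.045,0.0075],
  [0,-0.045,0.0075],
  [0,-0.045,0.0075],
  [0,-0.045,0.0075],
  [0,-0.045,0.0075],
  [0,-0.045,0.0075],
  [0,-0.045,0.0075],
  [0,-0.045,0.0075],
], grip=[1,1,1,1,1,1,1,1], roll=[0,0,0,0,0,0,0,0])

```text
time_s: 15.7
tcp_pos: [0.5678, -0.1336, 0.4747]
orientation: [[-0.023, 0.075, 0.997], [0.001, 0.997, -0.075], [-1.0, -0.001, -0.023]]
contact_force: [1.1, -0.2, -2.5]
finger_gap: 0.0096
```

send_rows([
  [0,-0.04,0.0075],
  [0,-0.034,0.0075],
  [0,-0.02,0],
  [0,0,0],
  [0,0,0],
], grip=[1,1,1,1,1], roll=[0,0,0,0,0])

```text
time_s: 16.2
tcp_pos: [0.576, -0.2265, 0.4743]
orientation: [[-0.023, 0.075, 0.997], [0.002, 0.997, -0.075], [-1.0, 0.0, -0.023]]
contact_force: [0.5, 0.7, -3.1]
finger_gap: 0.0092
```

```bash
python3 shot.py 5 4
cat > m5.py <<'E'
from h import *
from bench import *
s=observe(); print(s['joint_pos'].round(2),s['tcp_pos'].round(4),s['orientation'].round(3).tolist())
I={n:cv2.imread(f"pics/{n}5.png") for n in("top","side")}
a=I["side"][100:290,250:400];b=I["top"][170:280,270:420]
A=cv2.resize(a,None,fx=3,fy=3,interpolation=cv2.INTER_CUBIC);B=cv2.resize(b,None,fx=2.3,fy=2.3,interpolation=cv2.INTER_CUBIC)
o=np.zeros((570,800,3),np.uint8);o[:,:450]=A;o[:B.shape[0],450:450+B.shape[1]]=B[:,:350];cv2.imwrite("pics/c5.png",o)
E
python3 m5.py
```

```text
[ 0.47  0.31 -0.22  1.5   0.07  1.35  1.74] [ 0.5762 -0.226   0.4757] [[-0.021, 0.074, 0.997], [0.0, 0.997, -0.074], [-1.0, -0.001, -0.021]]
```

View pics/c5.png

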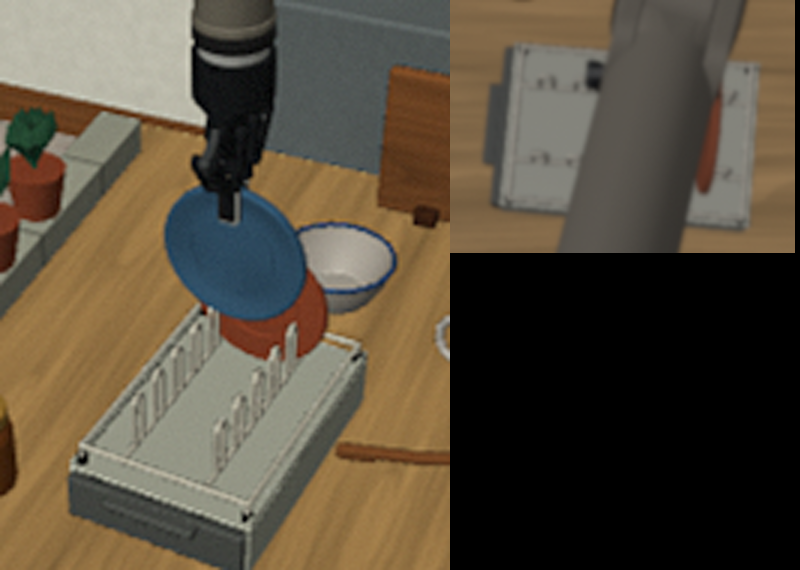

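```bash
cat > m6.py <<'E'
import sys
from h import *
from bench import *
tag,kind,R=sys.argv[1],sys.argv[2],float(sys.argv[3]); box=eval(sys.argv[4])
s=observe();O=s['orientation'];g=s['tcp_pos']+.1547*O[:,0]; nrm=O[:,1]
img=cv2.imread(f"pics/side{tag}.png"); m=mask(img,kind,box); M=cv2.GaussianBlur(cv2.resize(m.astype(np.float32),None,fx=4,fy=4),(0,0),2)
X=np.array([.9972,-.0745,0])
def cost(p,full=0):
    c=g+p[0]*X-np.array([0,0,p[1]])
    c=c+nrm*(-(c-g)@nrm)
    hull=cv2.convexHull((((proj("side",disc(c,nrm,R))+.5)*4-.5)*16).astype(np.int32)); b=np.zeros_like(M); cv2.fillConvexPoly(b,hull,1.0,cv2.LINE_AA,4)
    return c if full else np.abs(b-M).sum()/M.sum()
r=minimize(cost,[0,R-.02],method="Nelder-Mead",options=dict(initial_simplex=[[0,R-.02],[.01,R-.02],[0,R-.005]]))
print("grasp",g.round(4),"offX, below",r.x.round(4),"cost",round(r.fun,3),"centre",cost(r.x,1).round(4),m.sum())
E
python3 m6.py 5 blue .075 "(295,155,360,210)"
```

```text
grasp [ 0.573  -0.2259  0.3211] offX, below [-0.0033  0.059 ] cost 0.134 centre [ 0.5697 -0.2258  0.2621] 1481
```

send_rows([
  [0,0,0.006],
  [0.015,0,0],
  [0.02,0,0],
  [0.015,0,0],
  [0.01,0,0],
  [0,0,0],
], grip=[1,1,1,1,1,1], roll=[0,0,0,0,0,0])

```text
time_s: 17.2
tcp_pos: [0.5803, -0.2271, 0.4131]
orientation: [[-0.025, 0.075, 0.997], [0.002, 0.997, -0.075], [-1.0, -0.0, -0.025]]
contact_force: [-0.3, 0.4, -3.0]
finger_gap: 0.0092
```

send_rows([
  [0.01,0,0],
  [0.01,0,0],
  [0.01,0,0],
  [0.008,0,0],
  [0.005,0,0],
  [0,0,0],
], grip=[1,1,1,1,1,1], roll=[0,0,0,0,0,0])

```text
time_s: 17.8
tcp_pos: [0.5797, -0.2271, 0.3715]
orientation: [[-0.023, 0.075, 0.997], [0.001, 0.997, -0.075], [-1.0, -0.001, -0.023]]
contact_force: [-0.8, 0.8, -1.9]
finger_gap: 0.0095
```

send_rows([
  [0.002,0,0],
  [0.002,0,0],
  [0,0,0],
], grip=[1,1,1], roll=[0,0,0])

```text
time_s: 18.1
tcp_pos: [0.5799, -0.2271, 0.3685]
orientation: [[-0.021, 0.075, 0.997], [0.0, 0.997, -0.075], [-1.0, -0.001, -0.021]]
contact_force: [-0.3, 0.2, -3.1]
finger_gap: 0.0095
```

send_rows([
  [0.002,0,0],
  [0.001,0,0],
  [0,0,0],
], grip=[1,1,1], roll=[0,0,0])

```text
time_s: 18.4
tcp_pos: [0.5797, -0.2271, 0.3653]
orientation: [[-0.021, 0.075, 0.997], [0.0, 0.997, -0.075], [-1.0, -0.001, -0.021]]
contact_force: [0.0, 0.0, -2.3]
finger_gap: 0.0091
```

send_rows([
  [0.002,0,0],
  [0,0,0],
  [0,0,0],
], grip=[1,1,1], roll=[0,0,0])

```text
time_s: 18.7
tcp_pos: [0.5799, -0.2272, 0.3637]
orientation: [[-0.02, 0.075, 0.997], [0.0, 0.997, -0.075], [-1.0, -0.001, -0.02]]
contact_force: [1.0, -0.7, -2.5]
finger_gap: 0.0097
```

```bash
python3 shot.py 6 2; python3 m6.py 6 blue .075 "(285,155,360,260)"
```

```text
grasp [ 0.5767 -0.2271  0.209 ] offX, below [-0.0038  0.0585] cost 0.212 centre [ 0.5729 -0.2269  0.1505] 1188
```

Estimated 1.5 mm above rest; continue in 1 mm steps until the weight is taken.

send_rows([
  [0.001,0,0],
  [0.001,0,0],
  [0,0,0],
], grip=[1,1,1], roll=[0,0,0])

```text
time_s: 19.2
tcp_pos: [0.5805, -0.2271, 0.3626]
orientation: [[-0.017, 0.075, 0.997], [-0.0, 0.997, -0.075], [-1.0, -0.002, -0.017]]
contact_force: [2.0, -0.2, 2.2]
finger_gap: 0.0094
```

send_rows([
  [0.001,0,0],
  [0.001,0,0],
  [0,0,0],
], grip=[1,1,1], roll=[0,0,0])

```text
time_s: 19.5
tcp_pos: [0.5807, -0.2271, 0.3623]
orientation: [[-0.016, 0.075, 0.997], [-0.001, 0.997, -0.075], [-1.0, -0.002, -0.016]]
contact_force: [0.4, 0.7, 9.3]
finger_gap: 0.0093
```

send_rows([
  [-0.001,0,0],
  [0,0,0],
  [0,0,0],
  [0,0,0],
], grip=[0.85,0.75,0.7,0.7], roll=[0,0,0,0])

```text
time_s: 19.9
tcp_pos: [0.5794, -0.2271, 0.3598]
orientation: [[-0.022, 0.075, 0.997], [0.001, 0.997, -0.075], [-1.0, -0.001, -0.022]]
contact_force: [0.3, 0.1, 0.6]
finger_gap: 0.0259
```

send_rows([
  [-0.01,0,0],
  [-0.02,0,0],
  [-0.03,0,0],
  [-0.04,0,0],
  [-0.04,0,0],
  [0,0,0],
], grip=[0.7,0.7,0.7,0.7,0.7,0.7], roll=[0,0,0,0,0,0])

```text
time_s: 20.5
tcp_pos: [0.5836, -0.2272, 0.5082]
orientation: [[-0.009, 0.075, 0.997], [-0.004, 0.997, -0.075], [-1.0, -0.004, -0.008]]
contact_force: [0.1, 0.1, 0.4]
finger_gap: 0.0257
```

```bash
python3 shot.py 7 3
cat > m7.py <<'E'
import sys
from h import *
tag=sys.argv[1]; c,s=np.cos(-.0745),np.sin(-.0745)
I={n:cv2.imread(f"pics/{n}{tag}.png") for n in("top","side")}
for nm,k,R,b,i,az,tl in eval(sys.argv[2]):
    x,J=fitdisc(I,{n:mask(I[n],k,q) for n,q in b.items()},i,az,tl,R); d=x[:2]-[.5725,-.2255]
    print(nm,x.round(4),round(J,3),"rack xy",np.round([c*d[0]+s*d[1],-s*d[0]+c*d[1]],4))
E
python3 m7.py 7 '[("plate","blue",.075,{"side":(285,155,360,260)},(.573,-.226,.15),1.5,0),("saucer","yellow",.065,{"side":(200,300,265,360),"top":(170,165,212,230)},(.655,.21,.057),1.65,.66)]'
```

```text
plate [ 0.5849 -0.2542  0.1268  1.4877 -0.0063] 0.103 rack xy [ 0.0145 -0.0277]
saucer [0.6598 0.2135 0.0548 1.6644 0.5915] 0.172 rack xy [0.0544 0.4443]
```

send_rows([
  [0,0,0],
  [0,0,0],
  [0,0.03,0.013],
  [0,0.045,0.013],
  [0,0.045,0.013],
  [0,0.045,0.013],
  [0,0.045,0.013],
  [0,0.045,0.013],
], grip=[0.4,0.4,0.4,0.4,0.4,0.4,0.4,0.4], roll=[-0.085,-0.084,0,0,0,0,0,0])

```text
time_s: 21.6
tcp_pos: [0.6363, 0.0357, 0.4982]
orientation: [[-0.023, -0.094, 0.995], [0.0, 0.996, 0.094], [-1.0, 0.002, -0.023]]
contact_force: [0.1, 0.2, 0.5]
finger_gap: 0.051
```

send_rows([
  [0,0.045,0.013],
  [0,0.045,0.013],
  [0,0.04,0.013],
  [0,0.015,0.002],
  [0.04,0,0],
  [0.05,0,0],
  [0.04,0,0],
  [0,0,0],
], grip=[0.4,0.4,0.4,0.4,0.4,0.4,0.4,0.4], roll=[0,0,0,0,0,0,0,0])

```text
time_s: 22.4
tcp_pos: [0.6586, 0.1802, 0.361]
orientation: [[-0.035, -0.093, 0.995], [-0.005, 0.996, 0.093], [-0.999, -0.002, -0.036]]
contact_force: [-0.1, -0.2, 0.0]
finger_gap: 0.051
```

send_rows([
  [0.01,0.001,0.007],
  [0.02,0.001,0.006],
  [0.02,0,0],
  [0.02,0,0],
  [0,0,0],
], grip=[0.4,0.4,0.4,0.4,0.4], roll=[0,0,0,0,0])

```text
time_s: 22.9
tcp_pos: [0.6719, 0.1851, 0.2962]
orientation: [[-0.025, -0.094, 0.995], [-0.001, 0.996, 0.094], [-1.0, 0.001, -0.025]]
contact_force: [-1.3, -0.6, -0.6]
finger_gap: 0.0512
```

```bash
python3 shot.py 8 2
python3 - <<'E'
from h import *
from bench import *
s=observe(); print(s['tcp_pos'],s['orientation'].round(3).tolist(),s['joint_pos'].round(2))
a=cv2.imread("pics/side8.png")[230:380,150:350]; cv2.imwrite("pics/c8.png",cv2.resize(a,None,fx=4,fy=4,interpolation=cv2.INTER_CUBIC))
E
```

```text
[0.67297428 0.18588808 0.30052949] [[-0.018, -0.094, 0.995], [0.001, 0.996, 0.094], [-1.0, 0.003, -0.018]] [-0.07  0.59 -0.38  1.5   0.23  1.11  1.17]
```

View pics/c8.png

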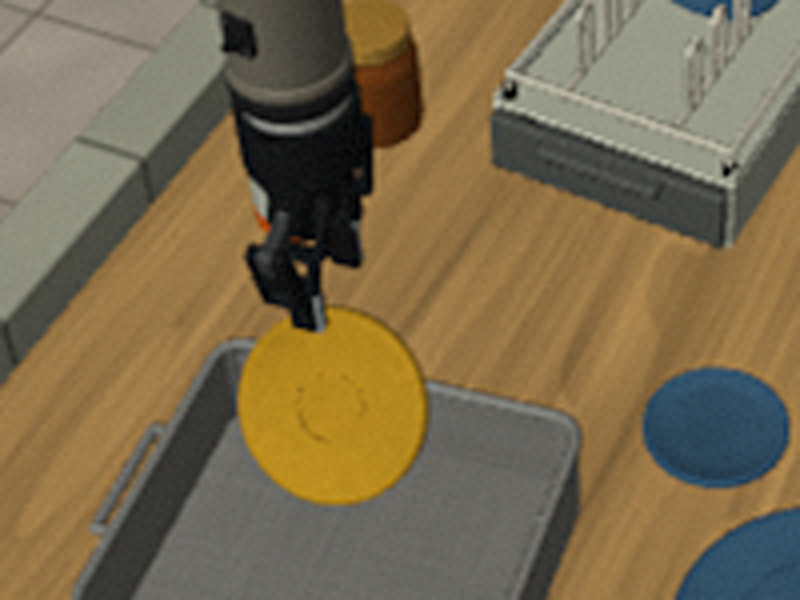

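send_rows([
  [0.01,-0.003,-0.006],
  [0.01,0,0],
  [0.01,0,0],
  [0.01,0,0],
  [0,0,0],
], grip=[0.4,0.4,0.4,0.4,0.4], roll=[0,0,0,0,0])

```text
time_s: 23.6
tcp_pos: [0.6647, 0.1816, 0.2563]
orientation: [[-0.025, -0.094, 0.995], [-0.001, 0.996, 0.094], [-1.0, 0.001, -0.025]]
contact_force: [0.3, 0.3, 0.1]
finger_gap: 0.0511
```

send_rows([
  [0,0,0],
  [0,0,0],
  [0,0,0],
], grip=[1,1,1], grip_force=20, roll=[0,0,0])

```text
time_s: 23.9
tcp_pos: [0.6657, 0.1852, 0.2613]
orientation: [[-0.018, -0.096, 0.995], [0.006, 0.995, 0.096], [-1.0, 0.008, -0.017]]
contact_force: [-1.8, 4.2, 4.2]
finger_gap: 0.0244
```

send_rows([
  [-0.003,0.007,0],
  [-0.003,0.007,0],
  [-0.003,0.007,0],
  [0,0,0],
], grip=[1,1,1,1], roll=[0,0,0,0])

```text
time_s: 24.3
tcp_pos: [0.666, 0.2018, 0.2722]
orientation: [[-0.014, -0.093, 0.996], [-0.002, 0.996, 0.093], [-1.0, -0.001, -0.014]]
contact_force: [0.1, -5.2, 11.3]
finger_gap: 0.0197
```

send_rows([
  [-0.003,0.007,0],
  [-0.003,0.007,0],
  [-0.003,0.007,0],
  [-0.003,0.007,0],
  [0,0,0],
], grip=[1,1,1,1,1], roll=[0,0,0,0,0])

```text
time_s: 24.8
tcp_pos: [0.6626, 0.233, 0.284]
orientation: [[-0.014, -0.095, 0.995], [0.004, 0.995, 0.095], [-1.0, 0.005, -0.014]]
contact_force: [-0.4, 1.3, 9.9]
finger_gap: 0.0127
```

send_rows([
  [-0.003,0.006,0],
  [-0.003,0.004,0],
  [0,0,0],
  [0,0,0],
], grip=[1,1,1,1], roll=[0,0,0,0])

```text
time_s: 25.2
tcp_pos: [0.6606, 0.2417, 0.2868]
orientation: [[-0.02, -0.094, 0.995], [0.002, 0.996, 0.094], [-1.0, 0.004, -0.02]]
contact_force: [-1.1, 3.0, 6.9]
finger_gap: 0.0098
```

send_rows([
  [0,0,0],
  [-0.005,0,0],
  [-0.01,0,0],
  [-0.02,0,0],
  [-0.03,0,0],
  [-0.04,0,0],
  [-0.04,0,0],
  [-0.04,0,0],
], grip=[1,1,1,1,1,1,1,1], grip_force=50, roll=[0,0,0,0,0,0,0.085,0.084])

```text
time_s: 26.0
tcp_pos: [0.6644, 0.2394, 0.4718]
orientation: [[-0.023, 0.08, 0.997], [-0.002, 0.997, -0.08], [-1.0, -0.004, -0.022]]
contact_force: [-0.2, -0.6, -2.0]
finger_gap: 0.0089
```

```bash
python3 shot.py 9 2; python3 -c "
from bench import *
s=observe();print(s['tcp_pos'],s['orientation'].round(3).tolist(),s['contact_force'],s['finger_gap'])"; python3 m6.py 9 yellow .065 "(170,150,300,380)"; python3 m7.py 9 '[("plate","blue",.075,{"side":(285,155,360,260),"top":(325,195,375,265)},(.573,-.226,.15),1.5,0)]'
```

```text
[0.66450063 0.23993677 0.47149554] [[-0.02, 0.075, 0.997], [-0.001, 0.997, -0.075], [-1.0, -0.002, -0.02]] [ 0.40763461 -0.73745988 -3.25021397] 0.009038328496897891
grasp [0.6614 0.2399 0.3168] offX, below [0.0014 0.0611] cost 0.129 centre [0.6628 0.2396 0.2557] 1373
plate [ 0.5762 -0.2306  0.1469  1.4821 -0.0525] 0.74 rack xy [ 0.0041 -0.0048]
```

send_rows([
  [0,-0.03,-0.006],
  [0,-0.045,-0.006],
  [0,-0.045,-0.006],
  [0,-0.045,-0.006],
  [0,-0.045,-0.006],
  [0,-0.045,-0.006],
  [0,-0.045,-0.006],
  [0,-0.045,-0.006],
], grip=[1,1,1,1,1,1,1,1], roll=[0,0,0,0,0,0,0,0])

```text
time_s: 27.0
tcp_pos: [0.5893, -0.1021, 0.4696]
orientation: [[-0.026, 0.075, 0.997], [0.0, 0.997, -0.075], [-1.0, -0.002, -0.026]]
contact_force: [1.9, 0.2, -1.9]
finger_gap: 0.0088
```

send_rows([
  [0,-0.03,-0.005],
  [0,-0.012,0],
  [0,0,0],
  [0,0,0],
], grip=[1,1,1,1], roll=[0,0,0,0])

```text
time_s: 27.4
tcp_pos: [0.5829, -0.1395, 0.4712]
orientation: [[-0.023, 0.073, 0.997], [0.003, 0.997, -0.073], [-1.0, 0.001, -0.023]]
contact_force: [0.8, 0.6, -1.7]
finger_gap: 0.0085
```

```bash
python3 shot.py 10 3; python3 -c "
from bench import *
s=observe();print(s['tcp_pos'],s['orientation'].round(3).tolist(),s['contact_force'],s['finger_gap'])"; python3 m6.py 10 yellow .065 "(260,130,380,270)"
```

```text
[ 0.58294096 -0.13995419  0.47246149] [[-0.021, 0.073, 0.997], [0.001, 0.997, -0.073], [-1.0, -0.001, -0.021]] [-1.0462274  -0.34346551 -1.98204042] 0.008938270888490673
grasp [ 0.5797 -0.1399  0.3178] offX, below [-0.0006  0.0638] cost 0.113 centre [ 0.5791 -0.1399  0.254 ] 1209
```

send_rows([
  [0,-0.002,0.003],
  [0.015,0,0],
  [0.02,0,0],
  [0.015,0,0],
  [0.01,0,0],
  [0,0,0],
], grip=[1,1,1,1,1,1], roll=[0,0,0,0,0,0])

```text
time_s: 28.3
tcp_pos: [0.5838, -0.1435, 0.4107]
orientation: [[-0.024, 0.075, 0.997], [0.001, 0.997, -0.075], [-1.0, -0.001, -0.024]]
contact_force: [-0.6, -0.8, -2.0]
finger_gap: 0.0089
```

send_rows([
  [0.008,0,0],
  [0.008,0,0],
  [0.008,0,0],
  [0.008,0,0],
  [0.005,0,0],
  [0,0,0],
], grip=[1,1,1,1,1,1], roll=[0,0,0,0,0,0])

```text
time_s: 28.9
tcp_pos: [0.5831, -0.1435, 0.3744]
orientation: [[-0.023, 0.075, 0.997], [0.001, 0.997, -0.075], [-1.0, -0.001, -0.023]]
contact_force: [-0.5, -0.0, -1.7]
finger_gap: 0.009
```

```bash
python3 shot.py 11 3; python3 m6.py 11 yellow .065 "(260,150,380,290)"
```

```text
grasp [ 0.5805 -0.1435  0.2212] offX, below [-0.0012  0.063 ] cost 0.147 centre [ 0.5792 -0.1435  0.1582] 1020
```

send_rows([
  [0.005,0,0],
  [0.005,0,0],
  [0.005,0,0],
  [0,0,0],
], grip=[1,1,1,1], roll=[0,0,0,0])

```text
time_s: 29.6
tcp_pos: [0.5827, -0.1434, 0.3592]
orientation: [[-0.023, 0.075, 0.997], [0.001, 0.997, -0.075], [-1.0, -0.001, -0.023]]
contact_force: [0.2, -0.7, -2.6]
finger_gap: 0.0088
```

send_rows([
  [0.002,0,0],
  [0.002,0,0],
  [0,0,0],
], grip=[1,1,1], roll=[0,0,0])

```text
time_s: 29.9
tcp_pos: [0.5833, -0.1435, 0.3567]
orientation: [[-0.02, 0.075, 0.997], [0.0, 0.997, -0.075], [-1.0, -0.001, -0.02]]
contact_force: [0.7, 0.5, -0.9]
finger_gap: 0.0087
```

send_rows([
  [0.0015,0,0],
  [0.0015,0,0],
  [0,0,0],
], grip=[1,1,1], roll=[0,0,0])

```text
time_s: 30.2
tcp_pos: [0.5842, -0.1435, 0.3552]
orientation: [[-0.016, 0.075, 0.997], [-0.0, 0.997, -0.075], [-1.0, -0.002, -0.016]]
contact_force: [3.1, -0.3, 5.1]
finger_gap: 0.0088
```

send_rows([
  [0.001,0,0],
  [0.001,0,0],
  [0,0,0],
], grip=[1,1,1], roll=[0,0,0])

```text
time_s: 30.5
tcp_pos: [0.5846, -0.1435, 0.3547]
orientation: [[-0.014, 0.075, 0.997], [-0.001, 0.997, -0.075], [-1.0, -0.002, -0.014]]
contact_force: [3.1, 0.1, 11.2]
finger_gap: 0.0089
```

```bash
python3 shot.py 12 2; python3 m6.py 12 yellow .065 "(260,150,380,290)"; python3 -c "
from bench import *
s=observe();print(s['tcp_pos'],s['contact_force'])"
```

```text
grasp [ 0.5823 -0.1436  0.2   ] offX, below [-0.0017  0.0632] cost 0.195 centre [ 0.5806 -0.1436  0.1368] 946
[ 0.58453039 -0.14350412  0.35471322] [ 2.61605804 -1.45629346 10.43571756]
```

Centre height 0.137 (resting 0.136), with 11 N of support: it is seated, so I release it.

send_rows([
  [-0.002,0,0],
  [-0.001,0,0],
  [0,0,0],
  [0,0,0],
  [0,0,0],
], grip=[0.87,0.8,0.7,0.7,0.7], roll=[0,0,0,0,0])

```text
time_s: 31.2
tcp_pos: [0.5828, -0.1435, 0.3539]
orientation: [[-0.022, 0.075, 0.997], [0.001, 0.997, -0.075], [-1.0, -0.001, -0.022]]
contact_force: [-0.6, -0.7, 0.2]
finger_gap: 0.0258
```

send_rows([
  [-0.01,0,0],
  [-0.02,0,0],
  [-0.03,0,0],
  [-0.04,0,0],
  [-0.04,0,0],
  [0,0.04,0],
  [0,0.05,0],
  [0,0.05,0],
], grip=[0.7,0.7,0.7,0.7,0.7,0.7,0.7,0.7], roll=[0,0,0,0,0,0,0,0])

```text
time_s: 32.0
tcp_pos: [0.5963, -0.0029, 0.4956]
orientation: [[-0.019, 0.077, 0.997], [0.0, 0.997, -0.077], [-1.0, -0.001, -0.019]]
contact_force: [2.0, 0.4, 0.4]
finger_gap: 0.0256
```

send_rows([
  [0,0.05,0],
  [0,0.05,0],
  [0,0.05,0],
  [0,0.05,0],
  [0,0.04,0],
  [0,0,0],
], grip=[0.7,0.7,0.7,0.7,0.7,0.7], roll=[0,0,0,0,0,0])

```text
time_s: 32.6
tcp_pos: [0.6123, 0.2434, 0.4942]
orientation: [[-0.023, 0.063, 0.998], [0.006, 0.998, -0.063], [-1.0, 0.005, -0.023]]
contact_force: [-0.1, 0.6, 0.3]
finger_gap: 0.0256
```

```bash
python3 shot.py 13 4; python3 m7.py 13 '[("plate","blue",.075,{"side":(285,155,370,290),"top":(320,190,375,265)},(.573,-.226,.15),1.5,0),("saucer","yellow",.065,{"side":(260,150,380,290),"top":(280,190,345,265)},(.579,-.142,.136),1.5,0),("terra","red",.075,{"top":(370,190,400,260)},(.566,-.31,.149),1.5,0)]'
python3 - <<'E'
from h import *
a=cv2.imread("pics/side13.png")[140:310,250:400];b=cv2.imread("pics/top13.png")[170:280,270:420]
A=cv2.resize(a,None,fx=3,fy=3,interpolation=cv2.INTER_CUBIC);B=cv2.resize(b,None,fx=2.3,fy=2.3,interpolation=cv2.INTER_CUBIC)
o=np.zeros((510,800,3),np.uint8);o[:,:450]=A;o[:B.shape[0],450:450+B.shape[1]]=B[:,:350];cv2.imwrite("pics/c13.png",o)
E
```

```text
plate [ 0.5756 -0.2304  0.1493  1.4821 -0.054 ] 0.955 rack xy [ 0.0034 -0.0047]
saucer [ 1.9815 -0.3617 -2.1452 -0.1344  0.4294] 16.41 rack xy [ 1.4152 -0.031 ]
terra [ 0.5689 -0.3108  0.1453  1.4836 -0.0433] 0.199 rack xy [ 0.0028 -0.0853]
```

View pics/c13.png

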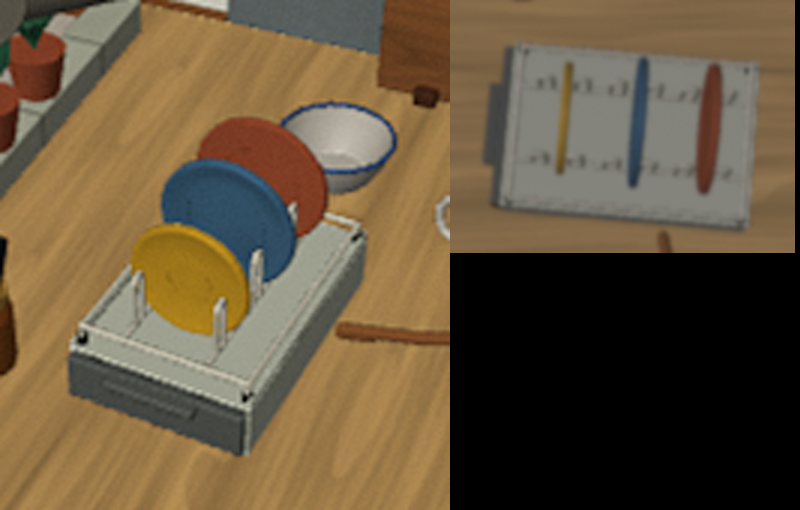

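Yellow stands in gap 4 (side crop about (190,280)) and blue in gap 2 (about (230,220)). Both are centred between the loops in the top view, terracotta is untouched and the drawer is flush.

```bash
python3 -c "
from bench import *
print(close_job())"
```

```text
the job is handed in; nothing more can be done
None
```

I pushed the drawer shut against its stop (about 28 N), then stood the blue plate in gap 2 and the yellow saucer in gap 4. Each dish was lowered until its weight was taken (about 9–11 N) and released, and the arm was moved clear. The job was handed in at about 33 s of the 70 s.

**Last checks that passed:** the final picture shows the plate, the saucer and the untouched terracotta plate each standing upright and centred between the wire loops. The drawer is flush. Just before release, I measured the saucer's centre 137 mm above the counter, against 136 mm expected. The plate, last measured just before it touched down, was at 150.5 mm, against 149 mm expected. I didn't re-measure the bystanders one by one; I saw none of them move.

**Checks that failed or disagreed:**
- **Final fit:** the numeric fit after release did not converge for the saucer, and the fit for the plate was poor. That poor fit put the plate 3 mm and 5 mm from the gap's middle, inside the 12 mm limit. For the final positions I rely on the picture and the arm's measured position.
- **Cameras:** the two cameras put the rack about 4 mm apart, so I used the average. The position of the drawer's stop agreed with that average.
- **Tool tilt:** an early turn reached the last joint's limit and left the tool tilted by about 0.02 rad. I allowed for this in the later moves.

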